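# Put the baking beans back in their jar

### The job

Put the baking beans away in the squat white jar: take its wooden lid off, pour all six baking beans out of the tall steel beaker into it from close above its mouth, stand the emptied beaker upright on the round cork mat, and then put the lid back on the jar so that it sits fully home. Spill nothing, and leave the jar and the other things on the worktop standing where they are.

Things in the scene. Friction and masses are not known exactly. Their poses are not given: they have to be found in the camera images.
- beaker_mid (a point): tall plain steel beaker, open at the top, 64 mm across at the foot and 68 mm at the rim, 90 mm tall, wall and floor 3 mm, about 0.16 kg empty (mass varies), holding the six ceramic baking beans (one layer on its floor at the start). Site at its centre, half-way up (45 mm above its underside); z points up out of the mouth
- beaker_rim (a point): centre of the tall beaker's mouth, 90 mm above its underside; z points up out of the mouth
- jar: squat white ceramic jar (the bean jar), 100 mm across and 90 mm tall, wall 5 mm (90 mm across inside), floor 6 mm thick, about 0.75 kg, loose on the worktop. Origin at the centre of its underside, z up
- jar_rim (a point): centre of the squat jar's mouth, 90 mm above its underside, z up
- lid: loose round wooden lid of the squat jar, about 0.12 kg: plate 104 mm across and 8 mm thick, below it a plug 84 mm across and 10 mm deep with a chamfered lower edge (3 mm play all round in the jar's mouth). Origin at the centre of the plug's underside; seated, this lies 80 mm above the jar's underside and the plate rests on the rim. z up
- lid_knob (a point): middle of the lid's round wooden knob, 22 mm across and 28 mm tall, standing on the centre of the plate: 34 mm above the lid's origin, knob top 14 mm higher and plate top 16 mm lower than this point
- mat: round cork mat, 130 mm across and 4 mm thick, fixed on the worktop. Origin at the centre of its underside. Beyond all the things listed here stands fixed equipment: toaster and boxes more than 0.54 m to the robot's left, up to 0.23 m tall; knife block and paper roll more than 0.58 m to its right, up to 0.33 m tall; fruit bowl, bottles and board more than 0.69 m ahead, up to 0.21 m tall
- short_tumbler: bystander: low empty steel tumbler, 72 mm across and 60 mm tall. Origin at the centre of its underside
- canister: bystander: tall narrow white ceramic canister with a fixed wooden lid and knob, 84 mm across, 153 mm tall in all. Origin at the centre of its underside
- mug: bystander: blue ceramic mug, 80 mm across and 92 mm tall, with a handle that reaches to about 75 mm from its axis on its own +y side. Origin at the centre of its underside
- spice_jar: bystander: small amber spice jar, 40 mm across and 85 mm tall. Origin at the centre of its underside
- pepper_mill: bystander: dark wooden pepper mill, 54 mm across and 150 mm tall. Origin at the centre of its underside
- bean0: ceramic baking bean, a terracotta ball 17 mm across and 19 mm long, 10 g; origin at its centre. Six of them start inside the tall steel beaker
- bean1: ceramic baking bean, a terracotta ball 17 mm across and 19 mm long, 10 g; origin at its centre. Six of them start inside the tall steel beaker
- bean2: ceramic baking bean, a terracotta ball 17 mm across and 19 mm long, 10 g; origin at its centre. Six of them start inside the tall steel beaker
- bean3: ceramic baking bean, a terracotta ball 17 mm across and 19 mm long, 10 g; origin at its centre. Six of them start inside the tall steel beaker
- bean4: ceramic baking bean, a terracotta ball 17 mm across and 19 mm long, 10 g; origin at its centre. Six of them start inside the tall steel beaker
- bean5: ceramic baking bean, a terracotta ball 17 mm across and 19 mm long, 10 g; origin at its centre. Six of them start inside the tall steel beaker
Not all that is in view belongs to the job. There is more than one size of the lid; the one meant has the size given above.

How it is judged:
By the outcome, as a careful person would: the job done as asked, in the order asked, and still so for the second after the job is handed in, with the robot touching nothing.
It also fails if it takes over 72 s, if anything falls off the work surface, if the arm or the gripper's body presses on something with over 40 N, if the wrist force passes 120 N, or if a joint passes its speed limit or range.

### The arm

A 7-joint arm with a two-finger parallel gripper is mounted at the origin on the work surface. World frame = base frame: x ahead of the robot, y to its left, z up, the work surface at z = 0. Lengths are in m, angles in rad, forces in N, time in s.
With the tool pointing down it reaches from about 0.425 to 0.875 m from the base axis. Payload 4.7 kg.
Tool frame: the origin (TCP) lies midway between the tips of the shut fingers; the grasp point (between the pads) lies 19 mm behind it (ctrl.grip_point_offset is the distance from the TCP to the grasp point, in m); z points along the fingers, y is the line along which they close (so a half turn about z gives the same grasp; the last joint's range is limited). The gripper opens to 87 mm and grips with 3 to 60 N. Pads are 19 mm wide; open, the fingers measure 117 mm over their backs; the gripper's body (75 mm by 190 mm) begins 51 mm behind the grasp point.
Start: joints at [-1.311, 0.321, -0.07, 1.45, 0.023, 1.371, -0.057], TCP at [0.158, 0.63, 0.223] pointing down, gripper open.
Joint ranges: [-2.86, 2.86], [-0.3, 2.09], [-1.38, 1.24], [0.06, 2.45], [-1.56, 4.7], [0.09, 2.05], [-2.69, 2.69]. Speed limits (rad/s): [2.57, 2.57, 3.14, 3.14, 3.14, 3.14, 3.14].

### API

Orientations are given as a rotation vector (axis times angle).
In Python, from bench import ctrl gives the robot as it stands.
- The arm moves only by the tool move_arm, never from a script. Its argument "increments" is text: rows parted by semicolons, each of 7 numbers parted by spaces: the shift along the world's x, y, z in mm, then the turn, a rotation vector about the world's x, y, z in degrees, then the closure in counts, from 0 (fully open) to 255 (shut). A call has exactly 8 rows; each row shifts and turns the commanded pose from where the row before left it; what a row does not reach is not made up. A row lasts 1/12 s, in which the tool goes at most 41.7 mm and 7.16 degrees, less where a joint would pass 70% of its speed; a pose out of reach is approached as far as the arm can. A call with a gripper value outside its range is refused whole. The fingers move at their own pace and stop on an object; "grip_force" is the grip in N (left out, the last holds). Time passes only in rows, so rows that do not move let the fingers close, or fill a call up. It gives the time, the measured TCP pose, the force, the opening and the grip force at its end, in the units of the state.
- ctrl.get_state(): the state, without advancing time (a new reading comes with each control period).
- ctrl.get_image(name): name is "side" or "top" or "wrist"; returns a dict with "frame" (384x512x3 uint8, red, green, blue), "depth" (384x512 float32, m along the optical axis (not along the pixel's ray), 0 where there is no reading), "fx", "fy", "cx", "cy" (pixels), "position" and "orientation" of the camera in the world. Camera axes: x right, y down, z forward; pixel columns grow to the right and rows downward; lengths in m; the calibration is good to about 2 mm. A picture is of the moment at which its call begins.
- ctrl.close_job(): hands the job in; it is judged then, once.
Trained networks look in a picture, given as the dict that the camera call returned (one of the last four; its "shot" number tells which), for a name from the list of things; names that differ only in an ending like _2 or _b are one class to them, and where a whole thing is asked for, a point or a joint stands for the part that bears it (a point fixed in the world has none). Each returns a list of dicts, best first, with "score" (0 to 1); they miss things now and then, are a little off and sometimes report something else, mostly with a low value. They report only what shows in the picture. A call takes as long as a camera call. They do not tell look-alikes from the thing itself.
- ctrl.find_in(target, picture): "centre" ([x, y, z] in m, in world coordinates, good to about 4 mm: the middle of the surface that is visible of it).
- ctrl.silhouettes(target, picture): "region" (384x512 bool, what is visible of it).
The state is a dict: "time": time; "joint_positions": joint angles; "qd": joint speeds; "joint_torque": joint torques, N m; "position": TCP position; "tool_rot": TCP orientation; "ft_force": force on the tool from outside, world axes, zero at the start; "torque": the same for the moment, N m; "grip_width": opening from 0.0 (shut) to 1.0 (fully open); "grip_force": force on a finger pad.
Only numpy, scipy, OpenCV 4.12 (cv2) and the standard library are available. Lean on these libraries where they do the work, as an engineer would, in place of code of your own. Each camera call takes 0.05 s, during which the arm holds its last target. There are 200 camera calls.

## Working session

There is one attempt and no reset: what is moved stays moved. The work goes in short steps, Python scripts to look and compute and a tool call to move; the robot and the scene stay as the last step left them, time stands still between calls to the robot, and variables do not carry over. Pictures are saved under pics/ and viewed, at most 10 in all, crops included, and the job is handed in when it is done.

Besides the shell and the picture viewer there is one more tool, called as a command line: name --argument value ..., lists and objects as JSON in quotes. move_arm: Moves the arm, as the interface text tells. Its arguments: {"type":"object","properties":{"increments":{"type":"string"},"grip_force":{"type":"number"}},"required":["increments"]}

```bash
ls; mkdir -p pics
python3 - <<'E'
from bench import ctrl
import cv2,numpy as np
s=ctrl.get_state();print(s)
print(ctrl.grip_point_offset)
for n in("top","side"):
    p=ctrl.get_image(n);cv2.imwrite(f"pics/{n}0.png",p["frame"][:,:,::-1]);print(n,p["position"],p["orientation"])
    for t in ["beaker_mid","jar","lid","lid_knob","mat","short_tumbler","canister","mug","spice_jar","pepper_mill","bean0","beaker_rim","jar_rim"]:
        r=ctrl.find_in(t,p);print(t,[(np.round(d["centre"],3).tolist(),round(d["score"],2)) for d in r[:4]])
E
```

```text
pics
{'time': 0.0, 'joint_positions': array([-1.31091634,  0.32182549, -0.0701025 ,  1.45168614,  0.02261495,
        1.37076813, -0.05690351]), 'qd': array([ 9.62941796e-04, -7.56499693e-04,  6.74550810e-05,  1.31299789e-04,
       -2.15197226e-03, -2.11085894e-03,  2.60184474e-04]), 'joint_torque': array([ 3.17886761e-04, -4.91275370e+01, -4.03599562e-01, -3.12531137e+01,
       -6.39740028e-02,  4.36791277e-02,  1.74904685e-04]), 'position': array([0.15806237, 0.6299224 , 0.22145443]), 'tool_rot': array([-3.85010073e-01, -3.11778220e+00,  2.97719944e-03]), 'ft_force': array([-0.46087926, -0.50965105,  0.02827407]), 'torque': array([ 0.01643412, -0.03135427, -0.01570288]), 'grip_force': 0.0, 'grip_width': 0.9994569728943503}
0.0187
top [ 0.36010369 -0.01360342  1.00544732] [-2.15614003  2.14445876 -0.17379715]
beaker_mid [([0.403, -0.289, 0.058], 0.94)]
jar [([0.561, 0.122, 0.045], 0.54), ([0.576, -0.176, 0.134], 0.17)]
lid [([0.598, 0.151, 0.099], 0.91), ([0.333, 0.194, 0.014], 0.65), ([0.552, 0.009, 0.007], 0.58)]
lid_knob [([0.602, 0.148, 0.097], 0.92), ([0.556, 0.006, 0.007], 0
[... 527 characters left out ...]
2775634 -0.24135961]
beaker_mid [([0.398, -0.283, 0.055], 0.83)]
jar [([0.577, 0.11, 0.046], 0.65), ([0.398, -0.284, 0.052], 0.37)]
lid [([0.552, 0.006, 0.012], 0.94), ([0.328, 0.189, 0.016], 0.83), ([0.594, 0.141, 0.098], 0.71)]
lid_knob [([0.55, 0.003, 0.015], 0.85), ([0.599, 0.138, 0.098], 0.7), ([0.33, 0.186, 0.015], 0.64)]
mat [([0.407, 0.038, 0.006], 0.66)]
short_tumbler [([0.423, 0.285, 0.041], 0.58), ([0.401, -0.283, 0.056], 0.43)]
canister []
mug [([0.573, 0.378, 0.061], 0.66)]
spice_jar [([0.648, -0.012, 0.055], 0.86)]
pepper_mill [([0.579, -0.41, 0.1], 0.58)]
bean0 []
beaker_rim [([0.405, -0.281, 0.057], 0.84)]
jar_rim [([0.578, 0.107, 0.054], 0.87), ([0.594, 0.141, 0.101], 0.54)]
```

View pics/top0.png

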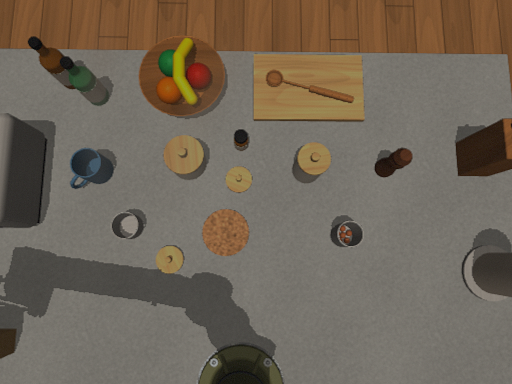

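View pics/side0.png

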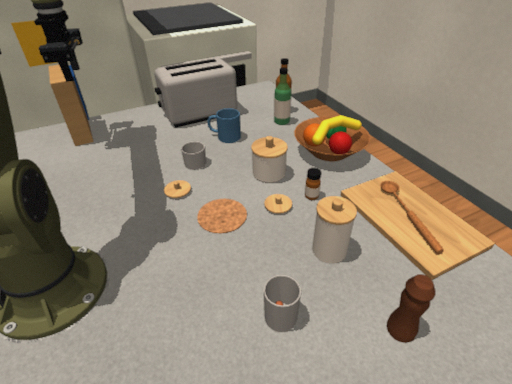

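The top view shows the lidded jar at (183,155), two smaller loose lids at (238,179) and (169,259), the beaker with beans at (348,234), the mat at (226,231) and the canister at (313,158). The side view agrees: jar (269,160), beaker (281,304). Next I'll measure sizes and centres from depth.

```bash
cat > h.py <<'E'
from bench import ctrl
import cv2,numpy as np
from scipy.spatial.transform import Rotation as R
def pts(p):
    v,u=np.mgrid[0:384,0:512];d=p["depth"]
    c=np.stack([(u-p["cx"])/p["fx"]*d,(v-p["cy"])/p["fy"]*d,d],-1)
    w=c@R.from_rotvec(p["orientation"]).as_matrix().T+p["position"]
    w[d==0]=np.nan;return w
def circ(w,xy,rad,z0,z1):
    m=(np.hypot(w[...,0]-xy[0],w[...,1]-xy[1])<rad)&(w[...,2]>z0)&(w[...,2]<z1)
    q=w[m]
    if len(q)<5:return None
    (c,r)=cv2.minEnclosingCircle(q[:,:2].astype(np.float32))
    return np.round(c,4).tolist(),"r",round(r,4),"z",round(float(np.median(q[:,2])),4),len(q)
E
python3 - <<'E'
from h import *
p=ctrl.get_image("top");w=pts(p)
for n,a in dict(lidplate=((.6,.15),.08,.088,.106),knob=((.6,.15),.03,.115,.14),beaker=((.40,-.287),.06,.078,.1),mat=((.406,.042),.09,.0025,.02),canister=((.575,-.173),.06,.1,.17),tumbler=((.43,.31),.06,.05,.07),lidA=((.552,.007),.05,.005,.04),lidB=((.333,.19),.05,.005,.04),mug=((.58,.4),.08,.08,.1),table=((.45,.17),.04,-.02,.02),mill=((.58,-.4),.06,.1,.2)).items(): print(n,circ(w,*a))
E
```

```text
lidplate ([0.6044, 0.1505], 'r', 0.0522, 'z', 0.0994, 1165)
knob ([0.6039, 0.1503], 'r', 0.0109, 'z', 0.1269, 67)
beaker ([0.402, -0.2777], 'r', 0.034, 'z', 0.0897, 160)
mat ([0.406, 0.042], 'r', 0.09, 'z', 0.0049, 2030)
canister ([0.5872, -0.1816], 'r', 0.0423, 'z', 0.1344, 916)
tumbler ([0.4223, 0.3048], 'r', 0.0366, 'z', 0.0601, 164)
lidA ([0.5532, 0.0054], 'r', 0.0476, 'z', 0.0143, 555)
lidB ([0.3332, 0.1897], 'r', 0.0478, 'z', 0.0143, 621)
mug ([0.5738, 0.4079], 'r', 0.0489, 'z', 0.0914, 282)
table ([0.45, 0.17], 'r', 0.04, 'z', 0.0012, 645)
mill ([0.5925, -0.4028], 'r', 0.024, 'z', 0.1404, 377)
```

move_arm --increments "28 -30 0 0 0 0 0;28 -30 0 0 0 0 0;28 -30 0 0 0 0 0;28 -30 0 0 0 0 0;28 -30 0 0 0 0 0;28 -30 0 0 0 0 0;28 -30 0 0 0 0 0;28 -30 0 0 0 0 0" --grip_force 20

```text
time: 2.12
position: [0.3833, 0.3888, 0.223]
tool_rot: [0.385, 3.118, 0.001]
ft_force: [1.1, -0.9, 0.4]
grip_width: 0.998
grip_force: 0.0
```

move_arm --increments "28 -30 0 0 0 0 0;28 -30 0 0 0 0 0;28 -30 0 0 0 0 0;28 -30 0 0 0 0 0;28 -30 0 0 0 0 0;28 -30 0 0 0 0 0;28 -30 0 0 0 0 0;26 -30 0 0 0 0 0"

```text
time: 2.78
position: [0.6055, 0.1489, 0.2229]
tool_rot: [0.385, 3.117, 0.001]
ft_force: [0.5, 0.3, -0.1]
grip_width: 1.001
grip_force: 0.0
```

move_arm --increments "-1 1 -35 0 0 0 0;0 0 -35 0 0 0 0;0 0 -30 0 0 0 0;0 0 -15 0 0 0 0;0 0 -6 0 0 0 0;0 0 0 0 0 0 255;0 0 0 0 0 0 255;0 0 0 0 0 0 255"

```text
time: 3.45
position: [0.6042, 0.1518, 0.1029]
tool_rot: [0.385, 3.116, 0.002]
ft_force: [0.8, -0.0, 0.1]
grip_width: 0.855
grip_force: 0.0
```

move_arm --increments "0 0 0 0 0 0 255;0 0 0 0 0 0 255;0 0 0 0 0 0 255;0 0 2 0 0 0 255;0 0 5 0 0 0 255;0 0 10 0 0 0 255;0 0 10 0 0 0 255;0 0 10 0 0 0 255"

```text
time: 4.12
position: [0.6036, 0.1515, 0.1402]
tool_rot: [0.385, 3.117, 0.001]
ft_force: [0.6, 0.3, -0.9]
grip_width: 0.25
grip_force: 0.0
```

move_arm --increments "0 0 0 0 0 0 100;0 0 0 0 0 0 100;0 0 0 0 0 0 100;0 0 0 0 0 0 100;0 0 0 0 0 0 100;0 0 -15 0 0 0 100;0 0 -15 0 0 0 100;0 -1 -8 0 0 0 100"

```text
time: 4.78
position: [0.602, 0.1505, 0.0986]
tool_rot: [-0.384, -3.115, 0.002]
ft_force: [0.2, 0.1, -0.4]
grip_width: 0.601
grip_force: 0.7
```

move_arm --increments "0 0 0 0 0 0 255;0 0 0 0 0 0 255;0 0 0 0 0 0 255;0 0 0 0 0 0 255;0 0 0 0 0 0 255;0 0 0 0 0 0 255;0 0 0 0 0 0 255;0 0 0 0 0 0 255"

```text
time: 5.45
position: [0.6032, 0.1506, 0.1007]
tool_rot: [0.385, 3.118, 0.0]
ft_force: [-0.0, -0.1, 1.2]
grip_width: 0.242
grip_force: 20.0
```

move_arm --increments "0 0 3 0 0 0 255;0 0 8 0 0 0 255;0 0 12 0 0 0 255;0 0 15 0 0 0 255;-10 1 5 0 0 0 255;-25 2 0 0 0 0 255;-30 3 0 0 0 0 255;-30 3 0 0 0 0 255"

```text
time: 6.12
position: [0.5068, 0.1593, 0.144]
tool_rot: [0.386, 3.117, 0.0]
ft_force: [-0.6, -0.0, -1.4]
grip_width: 0.247
grip_force: 20.0
```

move_arm --increments "-30 3 -10 0 0 0 255;-18 2 -30 0 0 0 255;0 0 -30 0 0 0 255;0 0 -25 0 0 0 255;0 0 -15 0 0 0 255;0 0 -8 0 0 0 255;0 0 0 0 0 0 255;0 0 0 0 0 0 255"

```text
time: 6.78
position: [0.4604, 0.1646, 0.0263]
tool_rot: [0.385, 3.117, 0.001]
ft_force: [0.1, 0.4, -1.4]
grip_width: 0.244
grip_force: 20.0
```

move_arm --increments "0 0 -3 0 0 0 255;0 0 -2 0 0 0 255;0 0 -1 0 0 0 255;0 0 0 0 0 0 255;0 0 0 0 0 0 110;0 0 0 0 0 0 110;0 0 0 0 0 0 110;0 0 0 0 0 0 110"

```text
time: 7.45
position: [0.4602, 0.1645, 0.0196]
tool_rot: [0.385, 3.118, 0.0]
ft_force: [-0.2, -1.1, 0.2]
grip_width: 0.461
grip_force: 0.0
```

move_arm --increments "0 0 20 0 0 0 0;0 0 35 0 0 0 0;0 0 40 0 0 0 0;0 0 40 0 0 0 0;0 0 40 0 0 0 0;0 -35 10 0 0 0 0;0 -38 10 0 0 0 0;0 -38 10 0 0 0 0"

```text
time: 8.12
position: [0.4603, 0.0526, 0.2257]
tool_rot: [0.381, 3.117, 0.001]
ft_force: [2.0, -0.9, -0.2]
grip_width: 0.985
grip_force: 0.0
```

Run:
```python
from h import *
p=ctrl.get_image("top");w=pts(p);cv2.imwrite("pics/t1.png",p["frame"][:,:,::-1])
print(circ(w,(.46,.165),.08,.01,.03),circ(w,(.46,.165),.03,.036,.06),circ(w,(.604,.15),.07,.075,.1),circ(w,(.402,-.278),.06,.08,.1),ctrl.get_state()["joint_positions"])
m=(abs(w[...,0]-.406)<.08)&(abs(w[...,1]-.042)<.08)&(w[...,2]>.003)&(w[...,2]<.009)
r=ctrl.silhouettes("mat",p)
q=w[r[0]["region"]];print(r[0]["score"],np.nanmedian(q,0),np.nanmin(q,0),np.nanmax(q,0))
```

```text
None None None ([0.4025, -0.2778], 'r', 0.0342, 'z', 0.0899, 147) [-0.61078206 -0.10725134  0.4294433   1.90026485  0.04929916  1.33570667
  1.12096988]
0.71 [ 0.40272671 -0.00798493  0.00535768] [ 0.36896274 -0.02087651  0.00136625] [0.42765308 0.00418065 0.62640322]
```

Run:
```python
from h import *
import itertools
s=ctrl.get_state()
D=[(np.array([-1.31091634,.32182549,-.0701025,1.45168614,.02261495,1.37076813,-.05690351]),np.array([.15806237,.6299224,.22145443]),np.array([-.38501,-3.1177822,.002977])),(s["joint_positions"],s["position"],s["tool_rot"])]
Rz=lambda a:R.from_euler('z',a);Ry=lambda a:R.from_euler('y',a)
res=[]
for sg in itertools.product([1,-1],repeat=4):
    A=[];b=[];off=[]
    for q,p,r in D:
        M=Rz(sg[0]*q[0]);Z=[M.apply([0,0,1])]
        M=M*Ry(q[1])*Rz(sg[1]*q[2]);Z.append(M.apply([0,0,1]))
        M=M*Ry(q[3])*Rz(sg[2]*q[4]);Z.append(M.apply([0,0,1]))
        M=M*Ry(q[5])*Rz(sg[3]*q[6]);Z.append(M.apply([0,0,1]))
        A.append(np.array(Z).T);b.append(p);off.append((M.inv()*R.from_rotvec(r)))
    L,_,_,_=np.linalg.lstsq(np.vstack(A),np.hstack(b),rcond=None)
    e=np.vstack(A)@L-np.hstack(b);do=(off[0].inv()*off[1]).magnitude()
    res.append((do+abs(e).max(),sg,L.round(4),abs(e).max().round(4),do.round(4),off[0].as_rotvec().round(3)))
for x in sorted(res,key=lambda x:x[0])[:4]:print(x)
```

```text
Traceback (most recent call last):
AttributeError: 'float' object has no attribute 'round'
```

```bash
cat > kin.py <<'E'
from h import *
import itertools
from scipy.optimize import least_squares
Rz=lambda a:R.from_euler('z',a);Ry=lambda a:R.from_euler('y',a)
def chain(q,sg):
    M=Rz(sg[0]*q[0]);Z=[M.apply([0,0,1])]
    for k in (1,2,3):
        M=M*Ry(q[2*k-1])*Rz(sg[k]*q[2*k]);Z.append(M.apply([0,0,1]))
    return np.array(Z).T,M
E
python3 - <<'E'
from kin import *
s=ctrl.get_state()
D=[(np.array([-1.31091634,.32182549,-.0701025,1.45168614,.02261495,1.37076813,-.05690351]),np.array([.15806237,.6299224,.22145443]),np.array([-.38501,-3.1177822,.002977])),(s["joint_positions"],s["position"],s["tool_rot"])]
res=[]
for sg in itertools.product([1,-1],repeat=4):
    C=[chain(q,sg) for q,_,_ in D];A=np.vstack([c[0] for c in C]);b=np.hstack([d[1] for d in D])
    off=[c[1].inv()*R.from_rotvec(d[2]) for c,d in zip(C,D)]
    L=np.linalg.lstsq(A,b,rcond=None)[0];e=abs(A@L-b).max();do=(off[0].inv()*off[1]).magnitude()
    res.append((e+do,sg,np.round(L,4),round(float(e),4),round(float(do),4),off[0].as_rotvec().round(3)))
for x in sorted(res,key=lambda x:x[0])[:4]:print(x)
E
```

```text
(np.float64(0.021300086655087803), (-1, -1, -1, -1), array([16.4475,  0.68  ,  0.4758, 16.7813]), 0.0213, 0.0, array([-0.   , -0.   ,  1.571]))
(np.float64(0.0943062771404114), (-1, -1, 1, -1), array([-0.4569,  0.4399,  0.5197, -0.3668]), 0.0107, 0.0837, array([ 0.033, -0.037,  1.562]))
(np.float64(0.254102639210002), (1, 1, -1, 1), array([-0.9631, -2.5235,  0.2131, -3.6939]), 0.162, 0.0921, array([-0.036, -0.029, -1.07 ]))
(np.float64(0.28843548012854264), (1, 1, 1, 1), array([ 1.741147e+02, -4.280000e-02, -2.404000e-01,  1.739018e+02]), 0.268, 0.0204, array([ 0.003, -0.003, -1.079]))
```

```bash
cat >> kin.py <<'E'
SG=(-1,-1,-1,-1)
def tool(h,inc,ys=1,roll=0):
    h,inc=np.radians([h,inc]);z=np.array([np.cos(inc)*np.cos(h),np.cos(inc)*np.sin(h),-np.sin(inc)])
    y=ys*np.array([-np.sin(h),np.cos(h),0]);m=R.from_matrix(np.c_[np.cross(y,z),y,z])
    return m*Rz(np.radians(roll))
def wrist(q4,T):
    M,T=(Rz(-q4[0])*Ry(q4[1])*Rz(-q4[2])*Ry(q4[3])),T*Rz(-np.pi/2)
    a=(M.inv()*T).as_euler('ZYZ');o=[]
    for f in (0,1):
        b=a if not f else np.array([a[0]+np.pi,-a[1],a[2]+np.pi])
        q5=(-b[0]+1.56)%(2*np.pi)-1.56;q7=(-b[2]+np.pi)%(2*np.pi)-np.pi
        if .09<b[1]<2.05 and q5<4.7: o.append(np.round([q5,b[1],q7],2).tolist())
    return o
E
python3 - <<'E'
from kin import *
s=ctrl.get_state();print(s["joint_positions"].round(2))
for az,q2,q4 in ((-25,.3,1.6),(-10,.3,1.7)):
  for h in(-80,-100,-120):
    for ys in(1,-1): print('beaker',az,h,ys,[ (i,wrist([-np.radians(az),q2,0,q4],tool(h,i,ys))) for i in(30,15)])
for h in(-40,-60,-80):
    for ys in(1,-1): print('jar',h,ys,[(r,wrist([-np.radians(30),.5,0,1.5],tool(h,15,ys,r))) for r in(0,130,-130)])
E
```

```text
[-0.61 -0.11  0.43  1.9   0.05  1.33  1.12]
beaker -25 -80 1 [(30, [[1.16, 0.89, -0.01]]), (15, [[1.49, 0.92, -0.22]])]
beaker -25 -80 -1 [(30, [[1.16, 0.89, 3.13]]), (15, [[1.49, 0.92, 2.92]])]
beaker -25 -100 1 [(30, [[1.12, 1.19, -0.17]]), (15, [[1.4, 1.24, -0.27]])]
beaker -25 -100 -1 [(30, [[1.12, 1.19, 2.97]]), (15, [[1.4, 1.24, 2.88]])]
beaker -25 -120 1 [(30, [[1.05, 1.48, -0.33]]), (15, [[1.3, 1.57, -0.34]])]
beaker -25 -120 -1 [(30, [[1.05, 1.48, 2.81]]), (15, [[1.3, 1.57, 2.8]])]
beaker -10 -80 1 [(30, [[1.18, 1.07, -0.24]]), (15, [[1.46, 1.15, -0.36]])]
beaker -10 -80 -1 [(30, [[1.18, 1.07, 2.91]]), (15, [[1.46, 1.15, 2.78]])]
beaker -10 -100 1 [(30, [[1.09, 1.36, -0.38]]), (15, [[1.33, 1.46, -0.42]])]
beaker -10 -100 -1 [(30, [[1.09, 1.36, 2.76]]), (15, [[1.33, 1.46, 2.73]])]
beaker -10 -120 1 [(30, [[0.95, 1.63, -0.54]]), (15, [[1.18, 1.76, -0.51]])]
beaker -10 -120 -1 [(30, [[0.95, 1.63, 2.6]]), (15, [[1.18, 1.76, 2.63]])]
jar -40 1 [(0, [[1.46, 1.15, -0.36]]), (130, [[1.46, 1.15, -2.63]]), (-130, [[1.46, 1.15, 1.91]])]
jar -40 -1 [(0, [[1.46, 1.15, 2.78]]), (130, [[1.46, 1.15, 0.51]]), (-130, [[1.46, 1.15, -1.23]])]
jar -60 1 [(0, [[1.33, 1.46, -0.42]]), (130, [[1.33, 1.46, -2.69]]), (-130, [[1.33, 1.46, 1.85]])]
jar -60 -1 [(0, [[1.33, 1.46, 2.73]]), (130, [[1.33, 1.46, 0.46]]), (-130, [[1.33, 1.46, -1.29]])]
jar -80 1 [(0, [[1.18, 1.76, -0.51]]), (130, [[1.18, 1.76, -2.78]]), (-130, [[1.18, 1.76, 1.75]])]
jar -80 -1 [(0, [[1.18, 1.76, 2.63]]), (130, [[1.18, 1.76, 0.36]]), (-130, [[1.18, 1.76, -1.39]])]
```

move_arm --increments "-2 -12 0 0 0 -7.16 0;-2 -12 0 0 0 -7.16 0;-2 -12 0 0 0 -7.16 0;-2 -12 0 0 0 -7.16 0;-2 -12 0 0 0 -7.16 0;-2 -12 0 0 0 -7.16 0;-2 -12 0 0 0 -7.16 0;-2 -12 0 0 0 -7.16 0"

```text
time: 8.88
position: [0.444, -0.0428, 0.2243]
tool_rot: [-1.84, -2.546, 0.0]
ft_force: [-0.1, -0.3, 0.9]
grip_width: 1.0
grip_force: 0.0
```

move_arm --increments "-2 -12 0 0 0 -7.16 0;-2 -12 0 0 0 -7.16 0;-2 -12 0 0 0 -7.16 0;-2 -12 0 0 0 -7.16 0;-2 -10 -7 -6.57 1.16 0 0;-2 -10 -7 -6.57 1.16 0 0;-2 -10 -7 -6.57 1.16 0 0;-2 -10 -7 -6.57 1.16 0 0"

```text
time: 9.55
position: [0.429, -0.1304, 0.1972]
tool_rot: [2.14, 1.795, -0.509]
ft_force: [-0.2, 0.1, -1.0]
grip_width: 1.0
grip_force: 0.0
```

move_arm --increments "-2 -10 -7 -6.57 1.16 0 0;-2 -10 -7 -6.57 1.16 0 0;-2 -10 -7 -6.57 1.16 0 0;-2 -10 -7 -6.57 1.16 0 0;-2 -10 -7 -6.57 1.16 0 0;0 0 0 0 0 0 0;0 0 0 0 0 0 0;0 0 0 0 0 0 0"

```text
time: 10.22
position: [0.4187, -0.1805, 0.1623]
tool_rot: [1.745, 1.462, -1.004]
ft_force: [-0.2, 0.4, 0.6]
grip_width: 1.004
grip_force: 0.0
```

Run:
```python
from kin import *
s=ctrl.get_state();T=R.from_rotvec(s["tool_rot"]);print(s["joint_positions"].round(3),s["position"],T.as_matrix().round(3))
D=tool(-100,30);print("fix deg",np.degrees((D*T.inv()).as_rotvec()).round(1))
p=ctrl.get_image("top");w=pts(p);cv2.imwrite("pics/t2.png",p["frame"][:,:,::-1])
print(circ(w,(.46,.165),.08,.01,.03),circ(w,(.46,.165),.03,.036,.06),circ(w,(.604,.15),.07,.075,.1),circ(w,(.402,-.278),.06,.08,.1))
```

```text
[-0.541  0.263  0.234  2.08   0.825  1.486 -0.854] [ 0.4186816  -0.18045762  0.16229571] [[ 0.088  0.985 -0.15 ]
 [ 0.494 -0.174 -0.852]
 [-0.865  0.001 -0.502]]
fix deg [-0.1  0.1  0. ]
([0.4438, 0.1275], 'r', 0.0183, 'z', 0.0191, 70) None ([0.6046, 0.15], 'r', 0.0501, 'z', 0.0899, 222) ([0.4022, -0.2777], 'r', 0.034, 'z', 0.0897, 146)
```

move_arm --increments "-1.7 -9.5 -20 0 0 0 0;-1.7 -9.5 -20 0 0 0 0;-1.7 -9.5 -19 0 0 0 0;-3 -17 -10 0 0 0 0;-3 -17 -10 0 0 0 0;-3 -17 -10 0 0 0 0;-3 -17 -10 0 0 0 0;-2.5 -17 -10 0 0 0 0" --grip_force 35

```text
time: 10.93
position: [0.4, -0.2948, 0.054]
tool_rot: [1.747, 1.459, -0.999]
ft_force: [0.2, -0.1, -0.4]
grip_width: 1.002
grip_force: 0.0
```

move_arm --increments "0 0 0 0 0 0 0;0 0 0 0 0 0 255;0 0 0 0 0 0 255;0 0 0 0 0 0 255;0 0 0 0 0 0 255;0 0 0 0 0 0 255;0 0 0 0 0 0 255;0 0 0 0 0 0 255"

```text
time: 11.6
position: [0.3993, -0.2934, 0.0534]
tool_rot: [1.74, 1.461, -1.006]
ft_force: [-0.9, 4.6, 5.2]
grip_width: 0.765
grip_force: 34.7
```

move_arm --increments "0 0 3 0 0 0 255;0 0 8 0 0 0 255;0 0 15 0 0 0 255;0 0 22 0 0 0 255;0 0 25 0 0 0 255;0 0 25 0 0 0 255;0 0 25 0 0 0 255;0 0 20 0 0 0 255"

```text
time: 12.27
position: [0.3983, -0.2942, 0.1972]
tool_rot: [1.743, 1.461, -1.005]
ft_force: [1.3, 0.3, -1.7]
grip_width: 0.763
grip_force: 34.9
```

Run:
```python
from kin import *
s=ctrl.get_state();print(s["joint_positions"].round(3),s["position"],s["ft_force"],s["torque"])
p=ctrl.get_image("side");cv2.imwrite("pics/s2.png",p["frame"][:,:,::-1])
p=ctrl.get_image("top");w=pts(p)
print(circ(w,(.402,-.278),.05,.195,.25))
# pour geometry: grasp point G relative to beaker; roll about tool axis
for h,inc in((-75,30),(-75,15),(-60,15)):
  T0=tool(h,inc);up=T0.inv().apply([0,0,1])
  for roll in (-80,-100,-120,-130,-140):
    T=tool(h,inc,1,roll);u=T.apply(up);d=np.cross(u,np.cross([0,0,1],u));d=-d/np.linalg.norm(d)
    # lip = lowest rim point relative to TCP : G=TCP-.0187t ; rim centre = G+.028u ; lip=+.034*dirdown
    lip=-.0187*T.apply([0,0,1])+.028*u+.034*d
    print(h,inc,roll,'tilt',np.degrees(np.arccos(u[2])).round(),'u',u.round(2),'lip-TCP mm',(lip*1e3).round())
```

```text
[-0.427  0.131  0.342  2.152  0.973  1.393 -0.717] [ 0.39831224 -0.29416643  0.19721335] [ 1.28951741  0.30941467 -1.70698583] [ 1.28342419 -0.27015938  0.03377917]
([0.4044, -0.277], 'r', 0.0472, 'z', 0.2253, 581)
-75 30 -80 tilt 68.0 u [0.73 0.57 0.38] lip-TCP mm [ 27.  39. -11.]
-75 30 -100 tilt 83.0 u [0.69 0.71 0.12] lip-TCP mm [ 18.  38. -21.]
-75 30 -120 tilt 97.0 u [ 0.56  0.82 -0.13] lip-TCP mm [  9.  35. -28.]
-75 30 -130 tilt 103.0 u [ 0.46  0.86 -0.23] lip-TCP mm [  5.  33. -30.]
-75 30 -140 tilt 109.0 u [ 0.34  0.88 -0.32] lip-TCP mm [  1.  30. -32.]
-75 15 -80 tilt 77.0 u [0.87 0.45 0.23] lip-TCP mm [ 26.  33. -22.]
-75 15 -100 tilt 95.0 u [ 0.84  0.53 -0.1 ] lip-TCP mm [ 16.  31. -32.]
-75 15 -120 tilt 114.0 u [ 0.71  0.58 -0.4 ] lip-TCP mm [  5.  25. -38.]
-75 15 -130 tilt 122.0 u [ 0.61  0.59 -0.53] lip-TCP mm [ -1.  21. -39.]
-75 15 -140 tilt 130.0 u [ 0.49  0.59 -0.65] lip-TCP mm [ -5.  17. -39.]
-60 15 -80 tilt 77.0 u [0.72 0.65 0.23] lip-TCP mm [ 17.  39. -22.]
-60 15 -100 tilt 95.0 u [ 0.68  0.73 -0.1 ] lip-TCP mm [  8.  34. -32.]
-60 15 -120 tilt 114.0 u [ 0.54  0.74 -0.4 ] lip-TCP mm [ -2.  25. -38.]
-60 15 -130 tilt 122.0 u [ 0.44  0.73 -0.53] lip-TCP mm [ -6.  20. -39.]
-60 15 -140 tilt 130.0 u [ 0.32  0.69 -0.65] lip-TCP mm [ -9.  15. -39.]
```

View pics/s2.png

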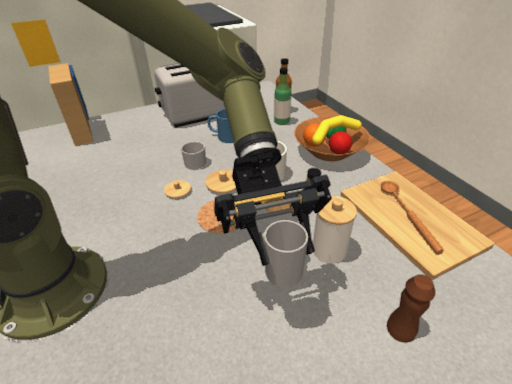

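The beaker is held upright at (285,255), and the lid stands with its knob up at (222,180), beside the mat. Next I'll search for a pour orientation with clearance.

```bash
cat > pour.py <<'E'
from kin import *
T0=tool(-100,30);U=T0.inv().apply([0,0,1])   # beaker axis in the tool frame
A=R.from_matrix(np.c_[[0,1,0],np.cross(U,[0,1,0]),U])  # frame: x=closing axis, z=beaker up, in tool
def pose(az,tilt,spin):  # beaker mouth leaning toward azimuth az by tilt, spin about own axis
    return Rz(np.radians(az))*Ry(np.radians(tilt))*Rz(np.radians(spin))*A.inv()
def lipv(T):
    u=T.apply(U);d=-(np.array([0,0,1])-u[2]*u);d/=np.linalg.norm(d)
    return -.0187*T.apply([0,0,1])+.028*u+.034*d
g=lambda a,b,n:np.linspace(a,b,n)
def box(x,y,z):return np.array(list(itertools.product(g(-x,x,7),g(-y,y,15),g(*z,9))))
BODY=box(.04,.098,(-.069,-.25));FING=box(.011,.06,(-.07,.001))
def clear(T,tcp,jar=(.6046,.15),jr=.05,top=.09):
    P=T.apply(np.vstack([BODY,FING]))+tcp
    h=np.hypot(P[:,0]-jar[0],P[:,1]-jar[1])-jr
    return np.maximum(h,P[:,2]-top).min(),P[:,2].min()
E
python3 - <<'E'
from pour import *
J=np.array([.6046,.15])
out=[]
for az in range(-180,180,15):
  for spin in range(-180,180,15):
    T=pose(az,115,spin);a=np.radians(az)
    lip=np.r_[J-.012*np.array([np.cos(a),np.sin(a)]),.112]
    tcp=lip-lipv(T);c,zm=clear(T,tcp)
    W=wrist([-np.radians(10),.3,.3,1.9],T)
    if c>.012 and W and abs(W[0][2])<2.4: out.append((round(c,3),az,spin,W[0],T.apply([0,0,1]).round(2).tolist(),tcp.round(3).tolist(), round(np.degrees((T*T0.inv()).magnitude()))))
print(len(out))
for o in sorted(out,key=lambda o:o[-1])[:40]:print(o)
E
```

```text
85
(np.float64(0.02), -135, 120, [4.41, 0.4, 0.97], [0.85, 0.24, -0.47], [0.637, 0.171, 0.146], 115)
(np.float64(0.031), -120, 105, [-1.44, 0.78, 0.61], [0.6, 0.59, -0.55], [0.627, 0.181, 0.144], 115)
(np.float64(0.02), -120, 120, [4.6, 0.61, 0.93], [0.76, 0.45, -0.47], [0.63, 0.178, 0.146], 115)
(np.float64(0.044), -105, 90, [-1.2, 1.17, 0.49], [0.21, 0.79, -0.57], [0.615, 0.187, 0.144], 115)
(np.float64(0.031), -105, 105, [-1.34, 0.98, 0.69], [0.43, 0.72, -0.55], [0.619, 0.186, 0.144], 115)
(np.float64(0.031), -90, 75, [-0.96, 1.55, 0.46], [-0.22, 0.81, -0.55], [0.6, 0.188, 0.144], 115)
(np.float64(0.044), -90, 90, [-1.08, 1.36, 0.6], [-0.0, 0.82, -0.57], [0.605, 0.188, 0.144], 115)
(np.float64(0.02), -75, 60, [-0.68, 1.89, 0.51], [-0.62, 0.63, -0.47], [0.587, 0.184, 0.146], 115)
(np.float64(0.031), -75, 75, [-0.8, 1.7, 0.61], [-0.43, 0.72, -0.55], [0.591, 0.186, 0.144], 115)
(np.float64(0.02), -60, 60, [-0.45, 1.99, 0.71], [-0.76, 0.45, -0.47], [0.579, 0.178, 0.146], 115)
(np.float64(0.02), -150, 120, [3.98, 0.2, 1.26], [0.88, 0.01, -0.47], [0.641, 0.162, 0.146], 116)
(np.float64(
[... 2166 characters left out ...]
 122)
(np.float64(0.02), -75, 120, [-1.31, 1.24, 1.07], [0.22, 0.86, -0.47], [0.603, 0.188, 0.146], 123)
(np.float64(0.031), -60, 105, [-0.97, 1.54, 1.02], [-0.21, 0.81, -0.55], [0.589, 0.185, 0.144], 123)
(np.float64(0.044), -45, 90, [-0.61, 1.79, 1.07], [-0.58, 0.58, -0.57], [0.577, 0.177, 0.144], 123)
(np.float64(0.031), -30, 75, [-0.18, 1.95, 1.22], [-0.81, 0.21, -0.55], [0.57, 0.165, 0.144], 123)
(np.float64(0.02), -15, 60, [0.3, 1.97, 1.41], [-0.86, -0.22, -0.47], [0.566, 0.152, 0.146], 123)
(np.float64(0.044), -165, 90, [-1.56, 0.36, 0.13], [0.79, 0.21, -0.57], [0.642, 0.16, 0.144], 126)
(np.float64(0.031), -150, 75, [-1.43, 0.79, 0.04], [0.59, 0.6, -0.55], [0.635, 0.173, 0.144], 126)
```

Run:
```python
from pour import *
J=np.array([.6046,.15])
for az in range(-75,31,15):
  for spin in (15,30,45,60,75):
   for tilt in (112,):
    T=pose(az,tilt,spin);a=np.radians(az)
    lip=np.r_[J-.015*np.array([np.cos(a),np.sin(a)]),.115]
    tcp=lip-lipv(T);c,zm=clear(T,tcp)
    W=[wrist([-np.radians(z),.3,.3,1.9],T) for z in (0,20)]
    W0=[wrist([-np.radians(z),.3,.3,1.9],pose(az,0,spin)) for z in (0,20)]
    if c>.006:print(round(c,3),az,spin,'W0',W0,'W',W,T.apply([0,0,1]).round(2).tolist(),tcp.round(3).tolist())
```

```text
0.006 -75 30 W0 [[[0.8, 1.58, -0.74]], [[0.57, 1.78, -0.94]]] W [[], []] [-0.89, 0.41, -0.21] [0.581, 0.185, 0.153]
0.013 -75 45 W0 [[[0.94, 1.4, -0.62]], [[0.74, 1.64, -0.78]]] W [[], [[-0.7, 1.99, 0.26]]] [-0.77, 0.51, -0.38] [0.583, 0.187, 0.15]
0.021 -75 60 W0 [[[1.06, 1.21, -0.52]], [[0.89, 1.47, -0.65]]] W [[[-0.5, 1.92, 0.63]], [[-0.78, 1.78, 0.37]]] [-0.61, 0.61, -0.51] [0.586, 0.189, 0.148]
0.033 -75 75 W0 [[[1.18, 1.01, -0.44]], [[1.02, 1.28, -0.55]]] W [[[-0.65, 1.75, 0.72]], [[-0.87, 1.57, 0.49]]] [-0.42, 0.69, -0.59] [0.589, 0.19, 0.146]
0.006 -60 30 W0 [[[0.94, 1.4, -0.62]], [[0.74, 1.64, -0.78]]] W [[], []] [-0.96, 0.17, -0.21] [0.572, 0.178, 0.153]
0.013 -60 45 W0 [[[1.06, 1.21, -0.52]], [[0.89, 1.47, -0.65]]] W [[], []] [-0.88, 0.29, -0.38] [0.574, 0.18, 0.15]
0.021 -60 60 W0 [[[1.18, 1.01, -0.44]], [[1.02, 1.28, -0.55]]] W [[[-0.27, 1.98, 0.85]], [[-0.58, 1.89, 0.56]]] [-0.75, 0.43, -0.51] [0.577, 0.182, 0.148]
0.033 -60 75 W0 [[[1.29, 0.8, -0.38]], [[1.14, 1.08, -0.46]]] W [[[-0.45, 1.84, 0.92]], [[-0.71, 1.71, 0.66]]] [-0.58, 0.56, -0.59] [0.58, 0.185, 0.146]
0.00
[... 2802 characters left out ...]
57]]] W [[[0.58, 1.65, 1.96]], [[0.34, 1.8, 1.72]]] [-0.69, -0.42, -0.59] [0.564, 0.135, 0.146]
0.006 30 30 W0 [[[1.97, 0.17, -0.6]], [[1.52, 0.45, -0.34]]] W [[[1.39, 1.3, 1.59]], [[1.19, 1.58, 1.54]]] [-0.17, -0.96, -0.21] [0.577, 0.118, 0.153]
0.013 30 45 W0 [[[3.74, 0.12, -2.23]], [[1.78, 0.24, -0.46]]] W [[[1.15, 1.33, 1.78]], [[0.96, 1.59, 1.67]]] [-0.29, -0.88, -0.38] [0.575, 0.119, 0.15]
0.021 30 60 W0 [[[4.41, 0.31, -2.75]], [[3.04, 0.09, -1.57]]] W [[[0.93, 1.4, 1.96]], [[0.74, 1.63, 1.79]]] [-0.43, -0.75, -0.51] [0.572, 0.122, 0.148]
0.033 30 75 W0 [[[4.61, 0.52, -2.81]], [[4.29, 0.24, -2.68]]] W [[[0.73, 1.5, 2.12]], [[0.52, 1.69, 1.9]]] [-0.56, -0.58, -0.59] [0.57, 0.125, 0.146]
```

```bash
cat > plan.py <<'E'
from pour import *
J=np.array([.6046,.15]);az=25;a=np.radians(az)
aim=J-.015*np.array([np.cos(a),np.sin(a)])
Tf=pose(az,113,45)
def sched(Ta,n1,n2,frac):
    rv=(Tf*Ta.inv()).as_rotvec()
    fs=np.r_[np.linspace(0,frac,n1+1),np.linspace(frac,1,n2+1)[1:]]
    out=[]
    for f in fs:
        T=R.from_rotvec(rv*f)*Ta;u=T.apply(U)
        lv=lipv(T) if u[2]<.9999 else -.0187*T.apply([0,0,1])+.028*u
        z=.116+.09*max(0,u[2])+.01*(u[2]>.3)
        tcp=np.r_[aim,z]-lv;out.append((f,T,tcp,np.degrees(np.arccos(u[2])),np.degrees(np.arctan2(u[1],u[0]))))
    return rv,out
E
python3 - <<'E'
from plan import *
for h in (-95,-75,-60):
    Ta=tool(h,30);rv,o=sched(Ta,16,8,.75)
    print(h,np.degrees(rv).round(1),np.degrees(np.linalg.norm(rv)).round())
    for f,T,tcp,t,az_ in o[::3]:
        print(round(f,2),'tilt',t.round(),'az',az_.round(),tcp.round(3),'clr',clear(T,tcp)[0].round(3),wrist([-np.radians(10),.3,.3,1.9],T))
E
```

```text
-95 [ 25.7 116.   47.9] 128.0
0.0 tilt nan az -75.0 [0.59  0.128 0.179] clr 0.079 [[1.06, 1.21, -0.52]]
0.14 tilt 17.0 az -9.0 [0.549 0.134 0.185] clr 0.069 [[1.01, 1.24, -0.19]]
0.28 tilt 33.0 az -6.0 [0.544 0.132 0.186] clr 0.055 [[0.97, 1.28, 0.13]]
0.42 tilt 50.0 az -2.0 [0.543 0.13  0.182] clr 0.04 [[0.94, 1.33, 0.45]]
0.56 tilt 66.0 az 3.0 [0.546 0.127 0.173] clr 0.03 [[0.94, 1.39, 0.76]]
0.7 tilt 82.0 az 8.0 [0.553 0.124 0.149] clr 0.005 [[0.95, 1.45, 1.07]]
0.81 tilt 94.0 az 13.0 [0.559 0.122 0.144] clr -0.001 [[0.97, 1.49, 1.3]]
0.91 tilt 104.0 az 18.0 [0.566 0.122 0.148] clr 0.006 [[0.99, 1.52, 1.51]]
1.0 tilt 113.0 az 25.0 [0.573 0.122 0.151] clr 0.015 [[1.02, 1.54, 1.71]]
-75 [  5.1 116.   35.5] 121.0
0.0 tilt 0.0 az -91.0 [0.595 0.128 0.179] clr 0.079 [[1.22, 0.94, -0.41]]
0.14 tilt 16.0 az 0.0 [0.553 0.128 0.185] clr 0.07 [[1.1, 0.98, -0.07]]
0.28 tilt 33.0 az 3.0 [0.548 0.127 0.185] clr 0.058 [[1.0, 1.05, 0.26]]
0.42 tilt 49.0 az 5.0 [0.547 0.125 0.181] clr 0.045 [[0.94, 1.14, 0.57]]
0.56 tilt 65.0 az 9.0 [0.549 0.123 0.172] clr 0.032 [[0.92, 1.24, 0.86]]
0.7 tilt 81.0
[... 439 characters left out ...]
[1.14, 0.78, 0.03]]
0.28 tilt 32.0 az 9.0 [0.552 0.123 0.185] clr 0.059 [[1.01, 0.88, 0.37]]
0.42 tilt 48.0 az 11.0 [0.549 0.122 0.18 ] clr 0.047 [[0.92, 1.0, 0.68]]
0.56 tilt 64.0 az 13.0 [0.551 0.12  0.172] clr 0.034 [[0.89, 1.14, 0.95]]
0.7 tilt 80.0 az 16.0 [0.555 0.12  0.149] clr 0.009 [[0.9, 1.28, 1.2]]
0.81 tilt 92.0 az 19.0 [0.561 0.12  0.141] clr 0.0 [[0.93, 1.38, 1.39]]
0.91 tilt 103.0 az 21.0 [0.566 0.121 0.147] clr 0.007 [[0.97, 1.46, 1.55]]
1.0 tilt 113.0 az 25.0 [0.573 0.122 0.151] clr 0.015 [[1.02, 1.54, 1.71]]plan.py:13: RuntimeWarning: invalid value encountered in arccos
  tcp=np.r_[aim,z]-lv;out.append((f,T,tcp,np.degrees(np.arccos(u[2])),np.degrees(np.arctan2(u[1],u[0]))))
```

move_arm --increments "5.4 14 4 0 0 1.56 255;10.8 28 4 0 0 1.56 255;10.8 28 4 0 0 1.56 255;10.8 28 4 0 0 1.56 255;10.8 28 4 0 0 1.56 255;10.8 28 4 0 0 1.56 255;10.8 28 4 0 0 1.56 255;10.8 28 4 0 0 1.56 255"

```text
time: 13.03
position: [0.4793, -0.0818, 0.2263]
tool_rot: [1.539, 1.615, -0.892]
ft_force: [0.9, 0.3, -1.9]
grip_width: 0.762
grip_force: 34.9
```

move_arm --increments "10.8 28 -4 0 0 1.56 255;10.8 28 -4 0 0 1.56 255;10.8 28 -5 0 0 1.56 255;10.8 28 -5 0 0 1.56 255;10.8 28 -5 0 0 1.56 255;10.8 28 -5 0 0 1.56 255;10.8 28 -5 0 0 1.56 255;5.4 14 -5 0 0 1.56 255"

```text
time: 13.7
position: [0.5607, 0.1307, 0.1868]
tool_rot: [1.33, 1.747, -0.769]
ft_force: [-0.5, 0.7, -1.6]
grip_width: 0.762
grip_force: 34.9
```

Run:
```python
from plan import *
s=ctrl.get_state();T=R.from_rotvec(s["tool_rot"]);print(s["joint_positions"].round(3),s["position"].round(4),T.apply(U))
print("err",np.degrees((tool(-75,30)*T.inv()).as_rotvec()).round(1))
p=ctrl.get_image("top");w=pts(p);cv2.imwrite("pics/t3.png",p["frame"][:,:,::-1])
print(circ(w,(.57,.11),.06,.205,.24))
r=ctrl.silhouettes("mat",p);m=r[0]["region"];c,rad=cv2.minEnclosingCircle(np.argwhere(m)[:,::-1].astype(np.float32));print(c,rad,w[int(c[1]),int(c[0])])
print(circ(w,(.46,.165),.08,.01,.03),circ(w,(.46,.165),.03,.036,.06))
```

```text
[-0.809  0.497  0.031  1.673  0.844  1.634 -0.759] [0.5607 0.1307 0.1868] [ 2.63657518e-03 -7.20718321e-04  9.99996265e-01]
err [-0.  -0.2 -0.4]
([0.5573, 0.1463], 'r', 0.0437, 'z', 0.2176, 237)
(225.10000610351562, 231.5) 24.196378707885742 [0.41056368 0.04551437 0.00555774]
([0.462, 0.1631], 'r', 0.0521, 'z', 0.0194, 1049) ([0.4613, 0.1632], 'r', 0.0107, 'z', 0.0464, 56)
```

View pics/t3.png

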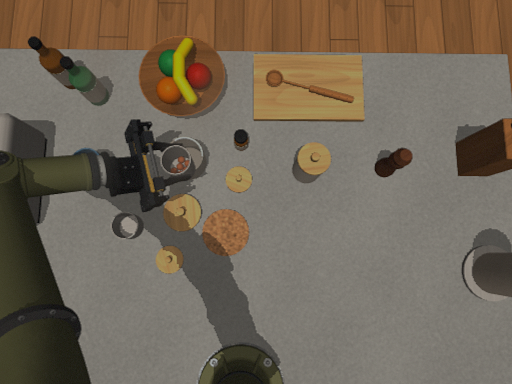

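The beaker with its beans, at (176,161), is over the near side of the open jar, whose rim shows at (187,155). The mat is at (225,231) and the lid at (182,212).

Run:
```python
from plan import *
s=ctrl.get_state();Ta=R.from_rotvec(s["tool_rot"]);q=s["joint_positions"]
for az_ in (25,40,10):
  for spin in (30,45,60):
    Tf=pose(az_,113,spin)
    rv=(Tf*Ta.inv()).as_rotvec()
    a=np.radians(az_);tcp=np.r_[J-.015*np.array([np.cos(a),np.sin(a)]),.118]-lipv(Tf)
    print(az_,spin,np.degrees(rv).round(1),[wrist(q[:4],R.from_rotvec(rv*f)*Ta) for f in (0,.33,.66,1)],tcp.round(3),clear(Tf,tcp)[0].round(3),Tf.apply([0,0,1]).round(2))
```

```text
25 30 [-10.2 113.9  25.7] [[[0.84, 1.63, -0.76]], [[0.66, 1.76, -0.14]], [[0.57, 1.97, 0.47]], []] [0.575 0.121 0.156] 0.006 [-0.25 -0.95 -0.2 ]
25 45 [  4.8 115.7  35.2] [[[0.84, 1.63, -0.76]], [[0.6, 1.68, -0.12]], [[0.43, 1.85, 0.5]], []] [0.573 0.122 0.153] 0.017 [-0.38 -0.85 -0.37]
25 60 [ 20.3 116.   44.5] [[[0.84, 1.63, -0.76]], [[0.55, 1.59, -0.11]], [[0.29, 1.73, 0.54]], [[0.16, 2.01, 1.18]]] [0.57  0.125 0.151] 0.025 [-0.5  -0.71 -0.5 ]
40 30 [-25.3 113.   35.3] [[[0.84, 1.63, -0.76]], [[0.75, 1.76, -0.09]], [[0.76, 1.92, 0.59]], [[0.88, 2.04, 1.34]]] [0.584 0.114 0.156] 0.006 [-0.   -0.98 -0.2 ]
40 45 [-10.5 117.3  44.5] [[[0.84, 1.63, -0.76]], [[0.69, 1.69, -0.06]], [[0.61, 1.82, 0.63]], [[0.64, 1.99, 1.37]]] [0.581 0.115 0.153] 0.017 [-0.14 -0.92 -0.37]
40 60 [  5.  120.1  53.6] [[[0.84, 1.63, -0.76]], [[0.63, 1.61, -0.04]], [[0.45, 1.73, 0.67]], [[0.4, 1.95, 1.41]]] [0.578 0.117 0.151] 0.025 [-0.3  -0.82 -0.5 ]
10 30 [  4.7 113.3  16. ] [[[0.84, 1.63, -0.76]], [[0.56, 1.75, -0.2]], [[0.38, 1.99, 0.33]], []] [0.568 0.129 0.156] 0.006 [-0.49 -0.85 -0.2 ]
10 45 [ 19.6 112.7  25.6] [[[0.84, 1.63, -0.76]], [[0.52, 1.66, -0.19]], [[0.26, 1.85, 0.36]], []] [0.567 0.132 0.153] 0.017 [-0.58 -0.72 -0.37]
10 60 [ 34.7 110.6  35.1] [[[0.84, 1.63, -0.76]], [[0.48, 1.57, -0.17]], [[0.14, 1.71, 0.4]], [[-0.09, 2.02, 0.94]]] [0.565 0.135 0.151] 0.025 [-0.67 -0.56 -0.5 ]
```

Run:
```python
from plan import *
s=ctrl.get_state();Ta=R.from_rotvec(s["tool_rot"]);q=s["joint_positions"]
for az_ in (55,70,85):
  for spin in (40,50,60):
    Tf=pose(az_,113,spin);rv=(Tf*Ta.inv()).as_rotvec();a=np.radians(az_)
    e=np.array([np.cos(a),np.sin(a)]);tcp=np.r_[J-.015*e,.118]-lipv(Tf)
    print(az_,spin,np.degrees(rv).round(1),np.degrees(np.linalg.norm(rv)).round(),[wrist(q[:4],R.from_rotvec(rv*f)*Ta) for f in (.33,.66,1)],tcp.round(3),clear(Tf,tcp)[0].round(3),Tf.apply([0,0,1]).round(2))
az_,spin=60,50
Tf=pose(az_,113,spin);rv=(Tf*Ta.inv()).as_rotvec();print(rv/np.linalg.norm(rv),np.degrees(np.linalg.norm(rv)))
for f in (.2,.4,.5,.6,.7,.8,.9,1):
    T=R.from_rotvec(rv*f)*Ta;u=T.apply(U);lv=lipv(T);a=np.arctan2(u[1],u[0])
    tcp=np.r_[J-.015*np.array([np.cos(a),np.sin(a)]),.12+.09*max(0,u[2])]-lv
    tcp[2]=max(tcp[2],.157)
    print(f,'tilt',np.degrees(np.arccos(u[2])).round(),'az',np.degrees(a).round(),tcp.round(3),clear(T,tcp)[0].round(3),wrist(q[:4],T))
```

```text
55 40 [-31.1 115.2  50.7] 130.0 [[[0.81, 1.72, -0.02]], [[0.84, 1.8, 0.73]], [[0.92, 1.84, 1.51]]] [0.592 0.11  0.154] 0.014 [ 0.15 -0.94 -0.32]
55 50 [-21.3 119.2  56.6] 134.0 [[[0.76, 1.67, 0.0]], [[0.73, 1.75, 0.76]], [[0.77, 1.84, 1.56]]] [0.59  0.11  0.152] 0.019 [ 0.04 -0.91 -0.42]
55 60 [-10.9 122.7  62.3] 138.0 [[[0.72, 1.62, 0.02]], [[0.62, 1.71, 0.8]], [[0.61, 1.84, 1.6]]] [0.587 0.111 0.151] 0.025 [-0.08 -0.87 -0.5 ]
70 40 [-47.  112.7  59.6] 136.0 [[[0.91, 1.71, 0.02]], [[1.01, 1.72, 0.82]], [[1.09, 1.66, 1.62]]] [0.603 0.108 0.154] 0.014 [ 0.39 -0.86 -0.32]
70 50 [-37.6 118.5  65.2] 140.0 [[[0.86, 1.67, 0.05]], [[0.9, 1.69, 0.86]], [[0.94, 1.67, 1.7]]] [0.6   0.108 0.152] 0.019 [ 0.28 -0.87 -0.42]
70 60 [-27.6 123.7  70.7] 145.0 [[[0.81, 1.63, 0.07]], [[0.79, 1.66, 0.91]], [[0.79, 1.69, 1.77]]] [0.598 0.108 0.151] 0.025 [ 0.15 -0.86 -0.5 ]
85 40 [-62.9 108.5  68.1] 143.0 [[[1.01, 1.71, 0.06]], [[1.18, 1.63, 0.88]], [[1.24, 1.46, 1.71]]] [0.613 0.109 0.154] 0.014 [ 0.6  -0.73 -0.32]
85 50 [-54.3 115.9  73.4] 148.0 [[[0.96, 1.67, 0.09]], [[1.07, 1.61, 0.94]], [[1.09, 1.49, 1.81]]] [0.611 0.108 0.152] 0.019 [ 0.49 -0.77 -0.42]
85 60 [-45.  122.9  78.5] 153.0 [[[0.91, 1.64, 0.12]], [[0.95, 1.59, 1.0]], [[0.95, 1.53, 1.91]]] [0.609 0.108 0.151] 0.025 [ 0.37 -0.79 -0.5 ]
[-0.19618232  0.8772765   0.43806215] 135.8466907913281
0.2 tilt 25.0 az 19.0 [0.554 0.116 0.181] 0.056 [[0.81, 1.65, -0.29]]
0.4 tilt 49.0 az 25.0 [0.555 0.109 0.177] 0.038 [[0.79, 1.68, 0.18]]
0.5 tilt 61.0 az 29.0 [0.558 0.107 0.171] 0.028 [[0.79, 1.7, 0.42]]
0.6 tilt 72.0 az 33.0 [0.563 0.105 0.162] 0.019 [[0.79, 1.72, 0.65]]
0.7 tilt 83.0 az 38.0 [0.57  0.105 0.157] 0.013 [[0.79, 1.74, 0.89]]
0.8 tilt 94.0 az 44.0 [0.578 0.105 0.157] 0.013 [[0.8, 1.76, 1.13]]
0.9 tilt 104.0 az 51.0 [0.586 0.107 0.157] 0.017 [[0.81, 1.77, 1.37]]
1 tilt 113.0 az 60.0 [0.593 0.109 0.157] 0.023 [[0.83, 1.78, 1.61]]
```

move_arm --increments "-1.5 -2.5 -2 -1.37 6.14 3.07 255;-1.5 -2.5 -2 -1.37 6.14 3.07 255;-1.5 -2.5 -2 -1.37 6.14 3.07 255;-1.5 -2.5 -2 -1.37 6.14 3.07 255;0.3 -1.8 -1 -1.37 6.14 3.07 255;0.3 -1.8 -1 -1.37 6.14 3.07 255;0.3 -1.8 -1 -1.37 6.14 3.07 255;0.3 -1.8 -1 -1.37 6.14 3.07 255"

```text
time: 14.47
position: [0.555, 0.1068, 0.1773]
tool_rot: [0.454, 2.407, -1.329]
ft_force: [-0.2, 0.0, -1.7]
grip_width: 0.762
grip_force: 34.9
```

Run:
```python
from plan import *
s=ctrl.get_state();T=R.from_rotvec(s["tool_rot"]);u=T.apply(U);print(s["joint_positions"].round(2),s["position"].round(4),np.degrees(np.arccos(u[2])),u.round(2),s["position"]+lipv(T),clear(T,s["position"]))
```

```text
[-0.69  0.52 -0.07  1.66  0.85  1.69  0.21] [0.555  0.1068 0.1773] 50.299009308650085 [0.69 0.33 0.64] [0.59118997 0.14164668 0.17837149] (np.float64(0.03698852262357338), np.float64(0.12098246323814996))
```

On plan. Continue the pour.

move_arm --increments "2.8 -0.7 -3.3 -1.37 6.14 3.07 255;2.8 -0.7 -3.3 -1.37 6.14 3.07 255;2.8 -0.7 -3.3 -1.37 6.14 3.07 255;2.8 -0.7 -3.3 -1.37 6.14 3.07 255;2.8 -0.5 -3.3 -1.37 6.14 3.07 255;2.8 -0.5 -3.3 -1.37 6.14 3.07 255;2.1 0.4 0 -0.75 3.33 1.66 255;2.1 0.4 0 -0.75 3.33 1.66 255"

```text
time: 15.13
position: [0.5761, 0.1039, 0.1572]
tool_rot: [0.598, -2.517, 1.586]
ft_force: [-1.2, 0.1, -1.8]
grip_width: 0.76
grip_force: 34.9
```

move_arm --increments "2.1 0.4 0 -0.75 3.33 1.66 255;2.1 0.4 0 -0.75 3.33 1.66 255;2.1 0.4 0 -0.75 3.33 1.66 255;2.1 0.4 0 -0.75 3.33 1.66 255;2.1 0.4 0 -0.75 3.33 1.66 255;2.1 0.4 0 -0.75 3.33 1.66 255;2.1 0.4 0 -0.75 3.33 1.66 255;2.1 0.4 0 -0.75 3.33 1.66 255"

```text
time: 15.8
position: [0.593, 0.1073, 0.1577]
tool_rot: [1.127, -2.071, 1.423]
ft_force: [-0.6, 0.6, -1.9]
grip_width: 0.762
grip_force: 34.9
```

move_arm --increments "0 0 0 0 0 0 255;0 0 0 0 0 0 255;0 0 0 0 0 0 255;0 0 0 0 0 0 255;0 0 0 0 0 0 255;0 0 0 0 0 0 255;0 0 0 0 0 0 255;0 0 0 0 0 0 255"

```text
time: 16.47
position: [0.5936, 0.109, 0.1578]
tool_rot: [1.127, -2.077, 1.424]
ft_force: [0.5, 0.2, -1.9]
grip_width: 0.762
grip_force: 34.9
```

Run:
```python
from plan import *
s=ctrl.get_state();T=R.from_rotvec(s["tool_rot"]);u=T.apply(U);print(s["joint_positions"].round(2),s["position"].round(4),np.degrees(np.arccos(u[2])),u.round(2),s["position"]+lipv(T),clear(T,s["position"]))
a=ctrl.get_image("top");b=ctrl.get_image("side");f=lambda p:p["frame"][:,:,::-1]
cv2.imwrite("pics/p4.png",np.hstack([cv2.resize(f(a)[90:240,110:260],(400,400)),cv2.resize(f(b)[60:260,170:370],(400,400))]))
```

```text
[-0.57  0.68 -0.2   1.53  0.97  1.79  1.56] [0.5936 0.109  0.1578] 112.86702520160618 [ 0.46  0.8  -0.39] [0.59756086 0.13677512 0.12335979] (np.float64(0.024057123343109416), np.float64(0.10041360144482359))
```

View pics/p4.png

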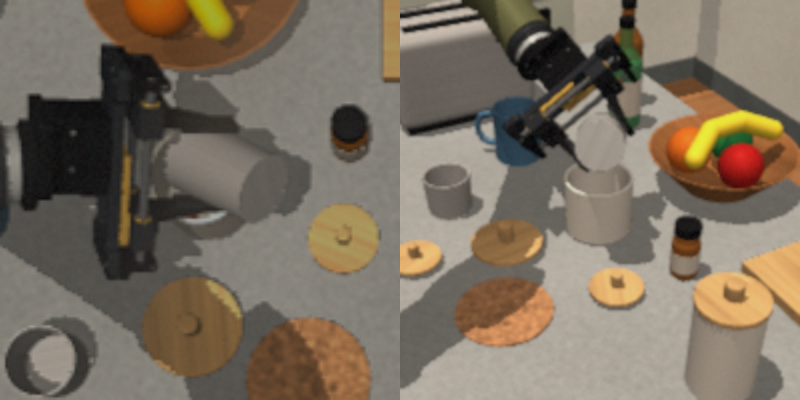

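The gripper tips the beaker over the jar's mouth (right half: beaker base at (600,140), jar at (600,200)). No beans show on the worktop. I'll tip a little further to be sure, then turn back upright.

move_arm --increments "1 0 1 -1.37 6.14 3.07 255;1 0 1 -1.37 6.14 3.07 255;0 0 0 0 0 0 255;0 0 0 0 0 0 255;0 0 0 0 0 0 255;-1 0 0 1.37 -6.14 -3.07 255;-1 0 0 1.37 -6.14 -3.07 255;-2.1 -0.4 0 1.37 -6.14 -3.07 255"

```text
time: 17.23
position: [0.5916, 0.1085, 0.1597]
tool_rot: [1.008, -2.193, 1.47]
ft_force: [0.4, -0.2, -1.8]
grip_width: 0.76
grip_force: 34.9
```

move_arm --increments "-4 -0.6 0 1.37 -6.14 -3.07 255;-4 -0.6 0 1.37 -6.14 -3.07 255;-4 -0.6 0 1.37 -6.14 -3.07 255;-4 -0.6 0 1.37 -6.14 -3.07 255;-3 -0.6 0 1.37 -6.14 -3.07 255;-2.8 0 3 1.37 -6.14 -3.07 255;-2.8 0.5 4 1.37 -6.14 -3.07 255;-2.8 0.5 5 1.37 -6.14 -3.07 255"

```text
time: 17.9
position: [0.5638, 0.1064, 0.1719]
tool_rot: [0.13, 2.54, -1.464]
ft_force: [-0.1, -0.3, -1.2]
grip_width: 0.761
grip_force: 34.9
```

move_arm --increments "-2.8 0.7 5 1.37 -6.14 -3.07 255;-2.8 0.7 5 1.37 -6.14 -3.07 255;-2.8 0 5 1.37 -6.14 -3.07 255;-2.8 0 5 1.37 -6.14 -3.07 255;-2 0 5 1.37 -6.14 -3.07 255;-2 0 5 1.37 -6.14 -3.07 255;-2 0 5 1.37 -6.14 -3.07 255;-2 0 5 1.37 -6.14 -3.07 255"

```text
time: 18.57
position: [0.5447, 0.1079, 0.2123]
tool_rot: [1.119, 1.963, -0.942]
ft_force: [0.2, -0.3, -1.1]
grip_width: 0.76
grip_force: 34.9
```

Run:
```python
from plan import *
s=ctrl.get_state();T=R.from_rotvec(s["tool_rot"]);u=T.apply(U);print(s["joint_positions"].round(2),s["position"].round(4),u.round(3),s["ft_force"])
print("to h-75",np.degrees((tool(-75,30)*T.inv()).as_rotvec()).round(1),"to h-100",np.degrees((tool(-100,30)*T.inv()).as_rotvec()).round(1))
a=ctrl.get_image("top");w=pts(a);print(circ(w,(.604,.15),.06,.08,.1))
print([(np.round(d["centre"],3),round(d["score"],2)) for d in ctrl.find_in("bean0",a)])
cv2.imwrite("pics/p5.png",cv2.resize(a["frame"][100:250,110:260,::-1],(600,600),interpolation=cv2.INTER_CUBIC))
```

```text
[-0.77  0.43 -0.    1.71  0.84  1.67 -0.45] [0.5447 0.1079 0.2123] [0.246 0.07  0.967] [ 0.18313826 -0.2935856  -1.05068841]
to h-75 [  3.2 -14.5  -7.1] to h-100 [ -0. -15. -32.]
([0.6045, 0.15], 'r', 0.0499, 'z', 0.0903, 162)
[]
```

View pics/p5.png

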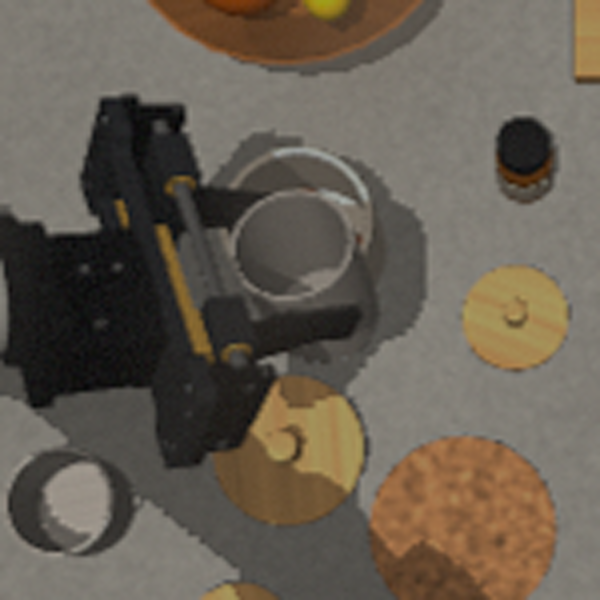

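The beaker at (295,245) is empty and nothing is spilled. The mat is at (462,525) and the lid at (290,450). Next, carry the beaker to the mat.

move_arm --increments "-8 -5 0 0.24 -1.85 -2.14 255;-18 -11 0 0.24 -1.85 -2.14 255;-20 -12 0 0.24 -1.85 -2.14 255;-20 -12 0 0.24 -1.85 -2.14 255;-20 -12 0 0.24 -1.85 -2.14 255;-20 -12 0 0.24 -1.85 -2.14 255;-17 -11 0 0.24 -1.85 -2.14 255;-8 -6 0 0.24 -1.85 -2.14 255"

```text
time: 19.33
position: [0.412, 0.0258, 0.2116]
tool_rot: [1.498, 1.646, -0.875]
ft_force: [0.8, -0.0, -1.2]
grip_width: 0.762
grip_force: 34.9
```

move_arm --increments "0 0 -20 0 0 0 255;0 0 -25 0 0 0 255;0 0 -25 0 0 0 255;0 0 -20 0 0 0 255;0 0 -10 0 0 0 255;0 0 0 0 0 0 255;0 0 0 0 0 0 255;0 0 0 0 0 0 255"

```text
time: 20.0
position: [0.4145, 0.0273, 0.1127]
tool_rot: [1.498, 1.645, -0.871]
ft_force: [0.4, 0.3, -2.1]
grip_width: 0.761
grip_force: 34.9
```

Run:
```python
from plan import *
s=ctrl.get_state();T=R.from_rotvec(s["tool_rot"]);u=T.apply(U);P=s["position"];print(s["joint_positions"].round(2),P.round(4),u.round(3))
print("to -85",np.degrees((tool(-85,30)*T.inv()).as_rotvec()).round(2))
G=P-.0187*T.apply([0,0,1]);print("foot",G-.0628*u)
a=ctrl.get_image("top");w=pts(a);print(circ(w,(.41,.043),.05,P[2]+.02,P[2]+.05))
b=ctrl.get_image("side");f=lambda p:p["frame"][:,:,::-1]
r=ctrl.find_in("mat",b);print([(np.round(d["centre"],3),round(d["score"],2)) for d in r])
cv2.imwrite("pics/p6.png",np.hstack([cv2.resize(f(a)[150:270,160:280],(400,400)),cv2.resize(f(b)[110:270,140:300],(400,400))]))
```

```text
[-0.8   0.39  0.02  2.03  0.73  1.56 -1.03] [0.4145 0.0273 0.1127] [0.006 0.    1.   ]
to -85 [ 0.02 -0.33 -0.19]
foot [0.41271324 0.04339987 0.05925846]
([0.4114, 0.055], 'r', 0.0468, 'z', 0.148, 272)
[(array([0.406, 0.035, 0.005]), 0.84)]
```

View pics/p6.png

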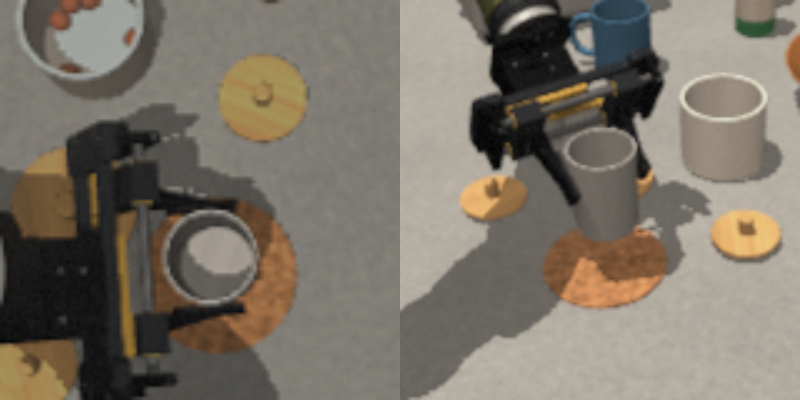

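Beans lie in the jar (top left, (80,25)), and the empty beaker hangs over the mat. Now lower it and let go.

move_arm --increments "0 0 -15 0 0 0 255;0 0 -15 0 0 0 255;0 0 -10 0 0 0 255;0 0 -6 0 0 0 255;0 0 -4 0 0 0 255;0 0 -3 0 0 0 255;0 0 -2 0 0 0 255;0 0 0 0 0 0 255"

```text
time: 20.82
position: [0.4141, 0.0269, 0.0574]
tool_rot: [1.497, 1.644, -0.872]
ft_force: [-0.8, 0.2, 1.4]
grip_width: 0.761
grip_force: 34.9
```

move_arm --increments "0 0 0 0 0 0 0;0 0 0 0 0 0 0;0 0 0 0 0 0 0;0 0 0 0 0 0 0;0 0 0 0 0 0 0;-0.5 5 3 0 0 0 0;-1 13 7.5 0 0 0 0;-2 21.5 12.5 0 0 0 0"

```text
time: 21.48
position: [0.4095, 0.0648, 0.08]
tool_rot: [1.498, 1.643, -0.877]
ft_force: [0.0, -0.7, -0.2]
grip_width: 0.995
grip_force: 0.0
```

move_arm --increments "-2 21.5 12.5 0 0 0 0;-2 21.5 12.5 0 0 0 0;-2 21.5 12.5 0 0 0 0;6 3 8 6.64 0.58 0 0;6 3 8 6.64 0.58 0 0;6 3 8 6.64 0.58 0 0;6 3 8 6.64 0.58 0 0;6 3 8 6.64 0.58 0 0"

```text
time: 22.15
position: [0.4349, 0.1474, 0.1588]
tool_rot: [1.862, 2.05, -0.437]
ft_force: [0.5, 0.2, -0.7]
grip_width: 1.004
grip_force: 0.0
```

move_arm --increments "6 3 0 6.64 0.58 0 0;6 3 0 6.64 0.58 0 0;6 3 0 6.64 0.58 0 0;6 3 0 6.64 0.58 0 0;0 0 0 0 0 -7.11 0;0 0 0 0 0 -7.11 0;0 0 0 0 0 -7.11 0;0 0 0 0 0 -7.11 0"

```text
time: 22.82
position: [0.4581, 0.1578, 0.1576]
tool_rot: [-2.625, -1.725, 0.001]
ft_force: [-0.6, 0.6, -0.8]
grip_width: 0.999
grip_force: 0.0
```

move_arm --increments "0 0 0 0 0 -7.11 0;0 0 0 0 0 -7.11 0;0 0 0 0 0 -7.11 0;0 0 0 0 0 -7.11 0;0 0 0 0 0 -7.11 100;0 0 0 0 0 0 100;0 0 0 0 0 0 100;0 0 0 0 0 0 100"

```text
time: 23.48
position: [0.4582, 0.1581, 0.1574]
tool_rot: [-3.022, -0.856, 0.001]
ft_force: [-0.4, 0.7, -0.6]
grip_width: 0.78
grip_force: 0.0
```

Run:
```python
from plan import *
s=ctrl.get_state();T=R.from_rotvec(s["tool_rot"]);P=s["position"];print(s["joint_positions"].round(2),P.round(4),s["grip_width"]);print(T.as_matrix().round(3))
z=T.apply([0,0,1]);print("level fix deg",np.degrees(np.cross(z,[0,0,-1])).round(2))
a=ctrl.get_image("top");w=pts(a)
print(circ(w,(.412,.043),.05,.08,.1),circ(w,(.604,.15),.06,.08,.1))
b=ctrl.get_image("wrist");w=pts(b);cv2.imwrite("pics/w7.png",b["frame"][:,:,::-1])
print("lid",circ(w,(.461,.163),.08,.012,.026),circ(w,(.461,.163),.03,.037,.055))
cv2.imwrite("pics/t7.png",np.hstack([cv2.resize(b["frame"][:,:,::-1],(400,300)),cv2.resize(a["frame"][90:270,100:340,::-1],(400,300))]))
```

```text
[-0.49  0.01  0.1   1.94 -0.    1.19 -1.4 ] [0.4582 0.1581 0.1574] 0.7797317434269361
[[ 0.852  0.524 -0.001]
 [ 0.524 -0.852  0.   ]
 [-0.001 -0.001 -1.   ]]
level fix deg [-0.01 -0.05 -0.  ]
([0.4137, 0.0418], 'r', 0.0338, 'z', 0.0944, 119) ([0.604, 0.15], 'r', 0.05, 'z', 0.0905, 244)
lid ([0.459, 0.1663], 'r', 0.0522, 'z', 0.0176, 6638) ([0.4591, 0.1664], 'r', 0.0111, 'z', 0.0452, 384)
```

View pics/t7.png

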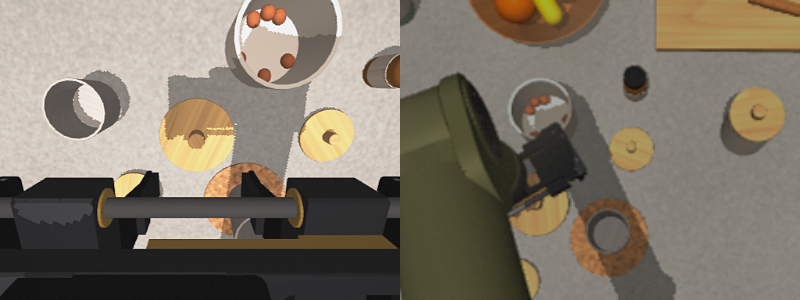

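The wrist view shows six beans in the jar around (265,40). The top view shows the beaker upright on the mat at (607,232). Now regrasp the lid.

move_arm --increments "2 6.5 -25 0 0 0 100;0 0 -30 0 0 0 100;0 0 -30 0 0 0 100;0 0 -25 0 0 0 100;0 0 -15 0 0 0 100;0 0 -8 0 0 0 100;0 0 -2.5 0 0 0 100;0 0 0 0 0 0 255" --grip_force 20

```text
time: 24.25
position: [0.4605, 0.1645, 0.0218]
tool_rot: [-3.024, -0.852, 0.001]
ft_force: [0.0, -0.7, -0.3]
grip_width: 0.581
grip_force: 0.0
```

move_arm --increments "0 0 0 0 0 0 255;0 0 0 0 0 0 255;0 0 0 0 0 0 255;0 0 0 0 0 0 255;0 0 0 0 0 0 255;0 0 0 0 0 0 255;0 0 0 0 0 0 255;0 0 0 0 0 0 255"

```text
time: 24.92
position: [0.4608, 0.1647, 0.0224]
tool_rot: [-3.024, -0.851, -0.0]
ft_force: [-0.9, 0.4, 4.7]
grip_width: 0.243
grip_force: 20.0
```

move_arm --increments "0 0 4 0 0 0 255;0 0 12 0 0 0 255;0 0 25 0 0 0 255;0 0 30 0 0 0 255;0 0 30 0 0 0 255;8 -1 20 0 0 0 255;20 -2 4 0 0 0 255;28 -3 0 0 0 0 255"

```text
time: 25.58
position: [0.5166, 0.1596, 0.149]
tool_rot: [-3.022, -0.854, -0.003]
ft_force: [-0.5, 0.1, -1.4]
grip_width: 0.246
grip_force: 20.0
```

move_arm --increments "30 -3 0 0 0 0 255;30 -3 0 0 0 0 255;20 -2 0 0 0 0 255;7.5 -0.7 0 0 0 0 255;0 0 0 0 0 0 255;0 0 0 0 0 0 255;0 0 0 0 0 0 255;0 0 0 0 0 0 255"

```text
time: 26.25
position: [0.6026, 0.1504, 0.1468]
tool_rot: [-3.023, -0.852, 0.002]
ft_force: [0.1, 0.3, -2.4]
grip_width: 0.245
grip_force: 20.0
```

Run:
```python
from plan import *
s=ctrl.get_state();T=R.from_rotvec(s["tool_rot"]);P=s["position"];print(P.round(4),s["ft_force"].round(1));z=T.apply([0,0,1]);print("level fix deg",np.degrees(np.cross(z,[0,0,-1])).round(2))
for n in("top","side","wrist"):
    a=ctrl.get_image(n);w=pts(a)
    print(n,"plate",circ(w,(.604,.15),.065,P[2]-.012,P[2]+.001))
    m=(np.hypot(w[...,0]-.604,w[...,1]-.15)<.053)&(abs(w[...,2]-(P[2]-.003))<.006);q=w[m]
    if len(q)>50:
        c=np.linalg.lstsq(np.c_[q[:,:2]-[.604,.15],np.ones(len(q))],q[:,2],rcond=None)[0];print(len(q),c.round(3))
```

```text
[0.6026 0.1504 0.1468] [ 0.1  0.3 -2.4]
level fix deg [-0.04 -0.09 -0.  ]
top plate ([0.5959, 0.1323], 'r', 0.0486, 'z', 0.1437, 452)
451 [0.013 0.012 0.144]
side plate ([0.6019, 0.1488], 'r', 0.0524, 'z', 0.1431, 480)
458 [0.006 0.015 0.143]
wrist plate ([0.6018, 0.1514], 'r', 0.052, 'z', 0.1421, 10962)
10978 [-0.004 -0.003  0.142]
```

move_arm --increments "1.8 -0.3 -10 0 0 0 255;0 0 -12 0 0 0 255;0 0 -8 0 0 0 255;0 0 -3 0 0 0 255;0 0 -3 0 0 0 255;0 0 -2 0 0 0 255;0 0 -2 0 0 0 255;0 0 0 0 0 0 255"

```text
time: 27.07
position: [0.6057, 0.1497, 0.1066]
tool_rot: [-3.023, -0.851, 0.001]
ft_force: [-0.4, 0.6, -1.3]
grip_width: 0.244
grip_force: 20.0
```

move_arm --increments "0 0 -2 0 0 0 255;0 0 -1.5 0 0 0 255;0 0 -1 0 0 0 255;0 0 -0.5 0 0 0 255;0 0 0 0 0 0 255;0 0 0 0 0 0 110;0 0 0 0 0 0 110;0 0 0 0 0 0 110"

```text
time: 27.73
position: [0.6064, 0.1483, 0.1016]
tool_rot: [3.024, 0.849, 0.0]
ft_force: [0.7, -0.8, 0.5]
grip_width: 0.39
grip_force: 0.0
```

move_arm --increments "0 0 0 0 0 0 110;0 0 0 0 0 0 110;0 0 10 0 0 0 110;0 0 25 0 0 0 110;0 0 30 0 0 0 110;0 0 30 0 0 0 110;-30 0 10 0 0 0 110;-35 0 0 0 0 0 110"

```text
time: 28.4
position: [0.5438, 0.1493, 0.2112]
tool_rot: [3.025, 0.848, 0.012]
ft_force: [-0.2, 1.4, 0.9]
grip_width: 0.569
grip_force: 0.0
```

move_arm --increments "-35 0 0 0 0 0 110;-30 -10 0 0 0 0 110;-20 -20 0 0 0 0 110;0 -30 0 0 0 0 110;0 -30 0 0 0 0 110;0 -30 0 0 0 0 110;0 -30 0 0 0 0 110;0 0 0 0 0 0 110"

```text
time: 29.07
position: [0.4558, -0.0075, 0.208]
tool_rot: [3.026, 0.836, 0.001]
ft_force: [-0.2, -0.2, 0.1]
grip_width: 0.566
grip_force: 0.0
```

Run:
```python
from plan import *
a=ctrl.get_image("top");w=pts(a)
print("plate",circ(w,(.604,.15),.08,.085,.106),"knob",circ(w,(.604,.15),.03,.115,.14),"beaker",circ(w,(.412,.043),.05,.08,.1))
b=ctrl.get_image("side");wb=pts(b)
for x in(w,wb):
    m=(np.hypot(x[...,0]-.604,x[...,1]-.15)<.048)&(abs(x[...,2]-.098)<.009);q=x[m]
    if len(q)>50:print(len(q),np.linalg.lstsq(np.c_[q[:,:2]-[.604,.15],np.ones(len(q))],q[:,2],rcond=None)[0].round(3))
f=lambda p:p["frame"][:,:,::-1]
cv2.imwrite("pics/end.png",np.hstack([cv2.resize(f(a)[90:290,80:280],(400,400)),cv2.resize(f(b)[90:290,140:340],(400,400))]))
```

```text
plate ([0.6054, 0.1496], 'r', 0.052, 'z', 0.0994, 1117) knob ([0.6055, 0.1492], 'r', 0.0106, 'z', 0.1265, 63) beaker None
953 [-0.001 -0.002  0.1  ]
345 [0.002 0.005 0.099]
```

View pics/end.png

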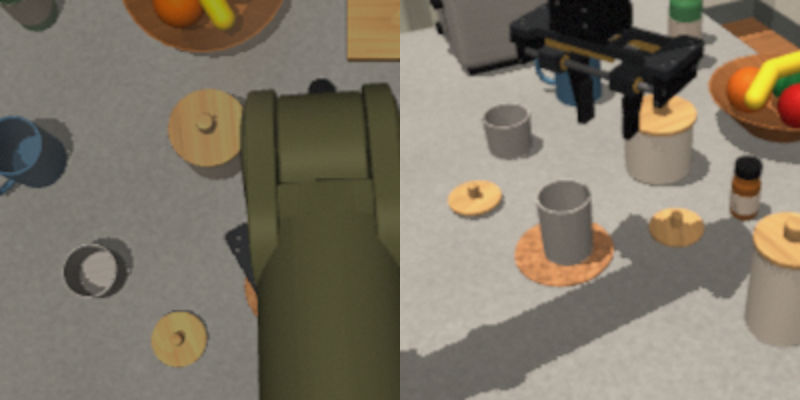

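The lid is level and fully home: the plate top reads 0.099 m, the same as at the start, with the jar at (660,135). The beaker stands on the mat at (565,225), and the gripper is clear. I'll hand it in.

```bash
python3 -c "
from bench import ctrl
print(ctrl.close_job())"
```

```text
the job is handed in; nothing more can be done
None
```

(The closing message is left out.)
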